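# Set the tilt of a spring-backed writing slope to its tab

## Task

Set the writing slope for the next pupil: with the fingertips, press down the steel plate on the board's raised corner beside the angle scale until the pointer on the board's edge stands level with the nose of the setting tab, then let go. Do not drive the pointer past the tab, do not lift the board, do not touch the practice sheet on it, and leave the tab and the things around the slope as they are.

Things in the scene. Friction and masses are not known exactly. Their poses are not given: they have to be found in the camera images.
- stand: Base of the table-top writing slope, fixed to the table: dark wooden frame 276 mm (x) by 225 mm (y). Origin: centre of its underside, on the table. x runs along the hinge towards the end with the angle scale; y runs level from the board's low hinged edge towards its raised edge; z up.
- scale_mid (a point): Point on the +x face of the white angle scale, 152 mm from the hinge axis at 30 degrees. The scale is a quadrant plate fixed upright across the stand's +x end: stand x = 148 to 151 mm, 132 to 172 mm from the hinge axis, 0 to 45 degrees, a mark every 5 degrees (long every 10), top edge 158 mm above the table. Axes as the stand's.
- slope (a joint): Slope of the board above level, rad: 0 = level, grows as the raised edge goes up; starts at 0.58 to 0.70. Torsion springs at the hinge push the board up and friction discs hold it wherever it is left. Pressing the middle of the corner plate takes about 8 N to move it at first, up to about 13 N lower down; let go, it stays within 0.01 rad.
- hinge_mid (a point): Middle of the hinge axis, 36 mm above the table, at stand x = 0, y = -95 mm. Its axes turn with the board: x along the hinge towards the scale, y up the board's slope to the raised edge, z square out of the board's upper face. The pale wooden board is 276 mm (x) by 12 mm thick, y from 8 to 210 mm, the axis at its mid-thickness.
- corner_top (a point): Centre of the upper face of the steel plate to be pressed, on the raised corner beside the scale: 54 mm (x) by 60 mm (y), 3 mm thick. It lies at (110, 179, 9) mm in hinge_mid's axes and moves with the board on an arc round the hinge; axes as hinge_mid. A like plate on the other raised corner, away from the scale, is not the one.
- sheet_top (a point): Centre of the upper face of the practice sheet clipped on the board, not to be touched: white, ruled, 148 mm square, 1.6 mm thick, at (-6, 97, 7.6) mm in the axes of hinge_mid, so that its edge is 15 mm from the corner plate's edge. Axes as hinge_mid.
- pointer_tip (a point): Tip of the dark steel pointer fixed to the board's scale end. It reaches over the quadrant's rim and points in towards the hinge, in front of the quadrant's +x face; the tip is 158 mm from the hinge axis, at hinge_mid x = 155.5 mm. Axes as hinge_mid.
- tab_nose (a point): Nose of the setting tab: a black block 22 by 18 mm with a steel clamp knob, on the quadrant's inner rim, nose pointing out towards the pointer, 150 mm from the hinge axis, hinge_mid x = 155.5 mm. y points out from the hinge through the nose, z square to it, up along the arc: pointer_tip is level with the nose at z = 0 here, positive while the board is too steep.
- tab (a joint): Slope at which the tab is set, rad, same zero as slope: the pointer is level with the nose when the two are equal. Starts at 0.24 to 0.46; not to be moved. Half a 5-degree scale division is 0.044 rad, or 7 mm along the arc at the pointer's tip.
- ink_bottle: Loose black ink bottle with a white cap, diameter 62 mm, 165 mm high, standing beyond the raised edge. Origin: centre of its underside.
- inkstone: Loose round black inkstone case, diameter 116 mm, 46 mm high, beyond the raised edge. Origin: centre of its underside.
- paperweight: Loose dark steel paperweight bar with a knob, 180 by 26 mm, 28 mm high, lying before the low edge. Origin: centre of its underside, long side along its x.

How it is judged (in metres and radians):
On the way:
1. the fingers press on the corner plate by the scale and have brought the pointer level with the tab's nose (contact force between the fingers and corner_plate above 1 N and z of pointer_tip in the frame of tab_nose between -0.007 and 0.007 m), for 0.1 s.
At the end, for the whole second after the job is handed in: The board, let go, stands still with its pointer level with the nose of the tab, within half a scale division (7 mm along the arc, 2.5 degrees) either way, and the tab is where it was (4 mm) (z of pointer_tip in the frame of tab_nose between -0.007 and 0.007 m and velocity of joint slope between -0.02 and 0.02 rad/s and distance of tab_nose from where it was at the start of the episode below 0.004 m); the robot touches nothing.
It fails at once if the pointer is driven more than 10 mm (about two thirds of a division) past the tab's nose (z of pointer_tip in the frame of tab_nose below -0.01 m).
It fails at once if the board is lifted above any slope it starts from (value of joint slope above 0.75 rad).
It fails at once if the practice sheet is touched (contact force between any of the fingers, the arm and practice_sheet above 0.3 N).
It fails at once if the setting tab is shifted by more than 4 mm (distance of tab_nose from where it was at the start of the episode above 0.004 m).
It fails at once if a thing standing round the slope (ink bottle, inkstone case, paperweight) is moved or lifted by more than 20 mm (distance of any of ink_bottle, inkstone, paperweight from where it was at the start of the episode above 0.02 m).
It also fails if it takes over 35 s, if anything falls off the work surface, if the arm or the gripper's body presses on something with over 40 N, if the wrist force passes 120 N, or if a joint passes its speed limit or range.

## Robot

A 6-joint arm with a two-finger parallel gripper is mounted at the origin on the work surface. World frame = base frame: x ahead of the robot, y to its left, z up, the work surface at z = 0. Lengths are in mm, angles in rad, forces in N, time in s.
With the tool pointing down it reaches from about 325 to 1000 mm from the base axis. Payload 5.1 kg.
Tool frame: the origin (TCP) lies at the very end of the fingers, on their centre line; the grasp point (between the pads) lies 19 mm behind it; y points along the fingers, x is the direction in which the jaws open and shut, and the axes are right-handed (so a half turn about y gives the same grasp; the last joint's range is limited). The gripper opens to 85 mm and grips with 20 to 120 N. Pads are 22 mm wide; open, the fingers measure 114 mm over their backs; the gripper's body (76 mm by 85 mm) begins 54 mm behind the grasp point. The pads swing forward as they close: fully open they stand 13 mm farther back than shut.
Start: joints at [-1.264, 0.124, 1.65, -0, 1.367, -0.083], TCP at [246.97, -601.241, 231.322] pointing down, gripper open.
Joint ranges: [-2.61, 2.61], [-1.02, 2.33], [0.03, 2.71], [-1.35, 4.49], [0.32, 2.68], [-2.91, 2.91]. Speed limits (rad/s): [2.57, 2.57, 3.14, 3.14, 3.14, 3.14].

## Interface

Orientations are given as a unit quaternion [w, x, y, z].
In Python, from rig import ctrl gives the robot as it stands. Calls block until the motion is done:
- ctrl.move_pose(position, orientation): joint-space move of the TCP to a pose.
- ctrl.line_to(position, orientation=None, velocity=150, max_force=None): straight line of the TCP; orientation=None keeps the orientation; velocity is the mean speed in mm/s. With max_force (N) it stops when the force on the tool has changed by that much, and returns True; else False.
- ctrl.move_joints(angles): joint-space move.
- ctrl.set_gripper(opening): opening from 0.0 (shut) to 1.0 (fully open); the grip force is fixed at half the most; returns when the fingers have stopped.
- ctrl.sleep(seconds).
- ctrl.inverse_kinematics(position, orientation): joint angles nearest the present ones, or None.
- ctrl.get_obs(): the state.
- ctrl.capture(name): name is "scene" or "top" or "wrist"; returns a dict with "pixels" (384x512x3 uint8, blue, green, red), "K" (3x3 intrinsics, pixels), "R" (3x3) and "t" (3): a world point X has camera coordinates R X + t; the wrist camera has in their place "tool_from_camera" (4x4, takes a point from camera to tool coordinates, whose origin is the TCP and whose axes are the tool frame's). Camera axes: x right, y down, z forward; pixel columns grow to the right and rows downward; lengths in mm; the calibration is good to about 2 mm. The wrist camera is an equidistant fisheye: a pixel r from the principal point sees the ray r / f radians off the axis. A picture is of the moment at which its call begins: read the wrist's pose just before it. There is no depth.
A pose or a line that the arm cannot do raises ctrl.Unreachable and nothing moves.
- ctrl.finish_job(): hands the job in, once; it reports no verdict.
Trained networks look in a picture, given as the dict that the camera call returned (one of the last four; its "shot" number tells which), for a name from the list of things; names that differ only in an ending like _2 or _b are one class to them, and where a whole thing is asked for, a point or a joint stands for the part that bears it (a point fixed in the world has none). Each returns a list of dicts, best first, with "confidence" (0 to 1); they miss things now and then, are a little off and sometimes report something else, mostly with a low value. They report only what shows in the picture. A call takes as long as a camera call.
- ctrl.search_frame(picture, query): "uv" ([column, row] in pixels, amid what is visible of it).
The state is a dict: "clock": time; "q": joint angles; "joint_velocities": joint speeds; "tau": joint torques, N m; "tool_pos": TCP position; "tcp_rot": TCP orientation; "wrist_force": force on the tool from outside, world axes, zero at the start; "moment": the same for the moment, N m; "width": opening from 0.0 (shut) to 1.0 (fully open).
Only numpy, scipy, OpenCV 4.12 (cv2) and the standard library are available. Lean on these libraries where they do the work, as an engineer would, in place of code of your own. Each camera call takes 0.05 s, during which the arm holds its last target. There are 200 camera calls.

## Working session

There is one attempt and no reset: what is moved stays moved. The work goes in short steps, each a Python script; the robot and the scene stay as the last script left them, time stands still between calls to the robot, and variables do not carry over. Pictures are saved under pics/ and viewed, on a budget of 10 in all, crops included, one or two more only if the job needs it, and the job is handed in when it is done.

```bash
ls; mkdir -p pics
python3 - <<'E'
from rig import ctrl
import cv2, numpy as np
o=ctrl.get_obs(); print(o['clock'],o['tool_pos'],o['tcp_rot'],o['width'])
names=["stand","scale_mid","slope","hinge_mid","corner_top","sheet_top","pointer_tip","tab_nose","tab","ink_bottle","inkstone","paperweight"]
ims=[]
for c in ["scene","top"]:
    p=ctrl.capture(c); cv2.imwrite(f"pics/{c}0.png",p["pixels"])
    np.savez(f"{c}0.npz",**{k:p[k] for k in("pixels","K","R","t")})
    print(c,p["K"].round(1).tolist(),p["R"].round(3).tolist(),p["t"].round(1).tolist())
    for n in names:
        try: print(n,[(np.round(d["uv"],1).tolist(),round(d["confidence"],2)) for d in ctrl.search_frame(p,n)[:3]])
        except Exception as e: print(n,e)
E
```

```text
pics
0.0 [ 246.79110048 -600.64900256  230.05942413] [ 0.58782854 -0.58690174  0.39427122 -0.39313377] 1.0003832942336701
scene [[444.3, 0.0, 251.6], [0.0, 444.3, 195.6], [0.0, 0.0, 1.0]] [[-0.167, 0.986, 0.013], [0.848, 0.15, -0.509], [-0.504, -0.074, -0.861]] [38.5, -419.7, 1274.8]
stand [([193.5, 193.8], 0.77)]
scale_mid [([195.1, 194.0], 0.57)]
slope [([186.4, 181.5], 0.9), ([194.3, 196.3], 0.23)]
hinge_mid [([185.4, 182.2], 0.84)]
corner_top [([187.4, 181.4], 0.83), ([168.1, 250.2], 0.65)]
sheet_top [([186.4, 182.0], 0.64), ([169.6, 250.7], 0.45)]
pointer_tip [([186.8, 183.7], 0.61)]
tab_nose [([169.5, 251.9], 0.63)]
tab [([168.0, 254.3], 0.45)]
ink_bottle [([299.2, 185.3], 0.61)]
inkstone [([289.1, 267.3], 0.9)]
paperweight [([100.8, 218.1], 0.86), ([195.7, 195.5], 0.46)]
top [[350.0, 0.0, 252.2], [0.0, 350.0, 185.7], [0.0, 0.0, 1.0]] [[-0.032, -0.999, -0.006], [-0.978, 0.032, -0.204], [0.204, -0.001, -0.979]] [58.6, 577.2, 800.4]
stand [([302.0, 205.3], 0.66)]
scale_mid [([299.6, 202.7], 0.67)]
slope []
hinge_mid [([303.5, 202.5], 0.79)]
corner_top [([306.1, 205.0], 0.9)]
sheet_top [([301.9, 203.0], 0.59)]
pointer_tip [([305.5, 204.0], 0.74)]
tab_nose []
tab []
ink_bottle [([209.6, 223.8], 0.66)]
inkstone [([211.3, 159.4], 0.91), ([306.0, 205.2], 0.44)]
paperweight [([378.8, 181.3], 0.67)]
```

Run:
```python
import cv2
a=cv2.imread("pics/scene0.png")[100:325,70:370]; cv2.imwrite("pics/s1.png",cv2.resize(a,(800,600),interpolation=3))
a=cv2.imread("pics/top0.png")[100:325,160:460]; cv2.imwrite("pics/t1.png",cv2.resize(a,(800,600),interpolation=3))
```

```text
(no output)
```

View pics/s1.png

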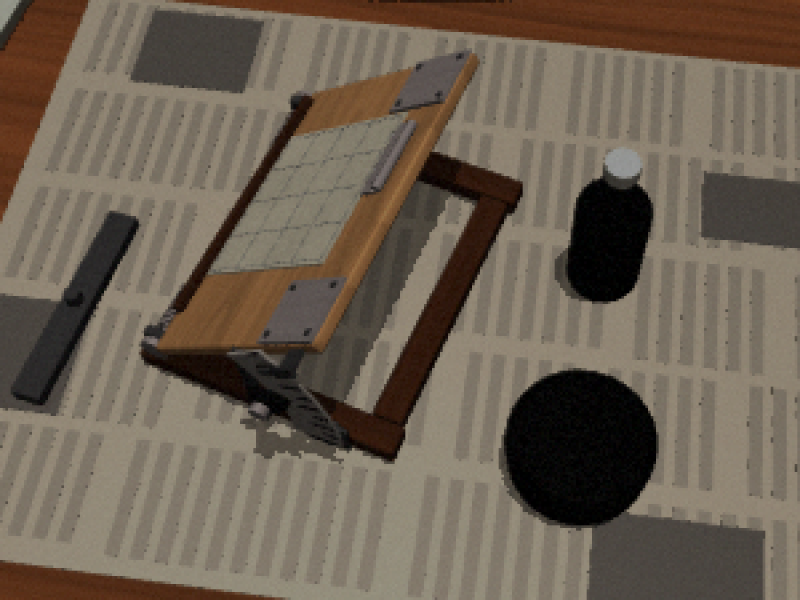

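View pics/t1.png

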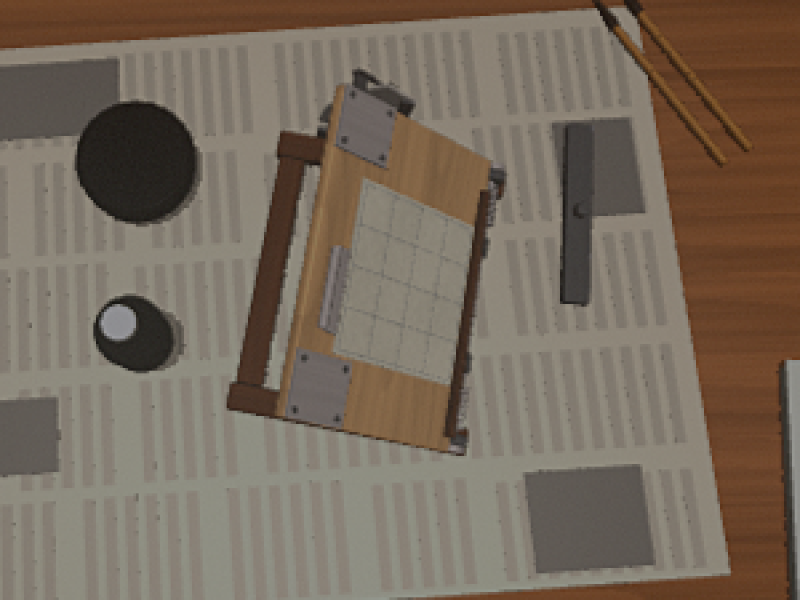

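The scene picture shows the scale at the corner at crop (300,390), the target plate at about (303,310), and the tab knob at about (260,410). In the top view the target plate is at about (366,125), at the far (+x) end. I'll fit the stand pose and slope to these corners.

```bash
cat > geo.py <<'E'
import numpy as np
from scipy.optimize import least_squares
from scipy.spatial.transform import Rotation as Ro
cam={c:dict(np.load(f"{c}0.npz")) for c in("scene","top")}
def proj(c,X):
    d=cam[c]; x=X@d["R"].T+d["t"]; x=x@d["K"].T; return x[:,:2]/x[:,2:]
def hinge2world(p,X):   # p=[x,y,yaw,slope], stand origin
    X=np.atleast_2d(X).astype(float)
    return stand2world(p,Ro.from_euler('x',p[3]).apply(X)+[0,-95,36])
def stand2world(p,X): return Ro.from_euler('z',p[2]).apply(np.atleast_2d(X))+[p[0],p[1],0]
E
cat > fit.py <<'E'
from geo import *
P=[(83,149,9),(137,149,9),(137,209,9),(83,209,9),(-83,149,9),(-83,209,9),(-137,209,9),(-137,149,9),(68,23,8.4),(68,171,8.4),(-80,171,8.4),(-80,23,8.4)]
P=np.array(P,float)
uv={"scene":[(290,278),(260,340),(312,344),(345,279),(393,110),(442,103),(470,52),(420,64),(212,272),(322,263),(412,118),(300,131)],
"top":[(388,167),(397,110),(346,86),(335,147),(352,362),(298,350),(287,416),(342,428),(474,222),(364,180),(334,352),(447,383)]}
off={"scene":(70,100),"top":(160,100)}
uv={c:np.array(v)*300/800+off[c] for c,v in uv.items()}
res=lambda p:np.concatenate([(proj(c,hinge2world(p,P))-uv[c]).ravel() for c in uv])
f=least_squares(lambda p:res(p*[100,100,1,1]),[5,-2,-.2,.64],loss='soft_l1')
p=f.x*[100,100,1,1]; print(p.round(3)); r=res(p).reshape(2,-1,2); print(r.round(1).tolist(), np.abs(r).mean())
np.save("pose.npy",p)
print("corner",hinge2world(p,(110,179,9)).round(1),"tip",hinge2world(p,(155.5,158,0)).round(1), proj("scene",hinge2world(p,(155.5,158,0))))
for a in (.24,.3,.35,.4,.46):
    q=p.copy();q[3]=a
    print(a,"nose px scene(crop)",((proj("scene",hinge2world(q,(155.5,150,0)))-off["scene"])*800/300).round(0), "corner",hinge2world(q,(110,179,9)).round(1))
E
python3 fit.py
```

```text
[ 5.26662e+02 -7.64790e+01 -2.29000e-01  6.65000e-01]
[[[0.5, 0.7], [-1.6, 0.6], [-0.8, -0.8], [0.3, -0.8], [-1.6, 0.5], [0.3, -0.8], [0.2, -0.7], [-1.2, -0.6], [-3.6, -0.6], [-0.5, -0.2], [-2.0, -2.6], [-4.5, 0.8]], [[-1.5, 0.6], [-0.9, -0.3], [-0.5, -0.8], [-0.7, -0.5], [-0.7, -0.1], [-1.0, -1.2], [-1.8, 0.0], [-1.3, 0.1], [0.5, 1.8], [-0.6, -0.9], [-1.2, 0.2], [1.5, 1.1]]] 0.9621579690012231
corner [[642.9 -62.1 153.5]] tip [[684.8 -83.1 133.4]] [[167.30019221 239.12721966]]
0.24 nose px scene(crop) [[298. 417.]] corner [[651.2 -26.7  87.3]]
0.3 nose px scene(crop) [[293. 411.]] corner [[650.4 -30.   97.5]]
0.35 nose px scene(crop) [[289. 406.]] corner [[649.7 -33.2 105.8]]
0.4 nose px scene(crop) [[285. 401.]] corner [[648.8 -36.8 114. ]]
0.46 nose px scene(crop) [[278. 394.]] corner [[647.7 -41.6 123.5]]
```

Run:
```python
from rig import ctrl
import numpy as np
from geo import *
p=ctrl.capture("wrist"); print(p["K"].round(1).tolist(),p["tool_from_camera"].round(3).tolist())
T=p["tool_from_camera"]; o=ctrl.get_obs()
w,x,y,z=o["tcp_rot"]; R=Ro.from_quat([x,y,z,w]).as_matrix(); print("tool axes",R.round(2).tolist())
po=np.load("pose.npy")
S=Ro.from_euler('z',po[2]).as_matrix()
# candidate tool: y = -normal tilted s ; z/x along +-stand x
for tilt in(0,.2,.4):
  for lean in (0,.3,.6,):   # lean camera look back toward -x
    B=S@Ro.from_euler('x',tilt).as_matrix()
    for sgn in(1,-1):
      for ax in (0,2):
        y=-B[:,2]; e=sgn*B[:,0]
        if ax==2: zz=e; xx=np.cross(y,zz)
        else: xx=e; zz=np.cross(xx,y)
        M=np.c_[xx,y,zz]
        M=Ro.from_rotvec(-lean*B[:,1]).as_matrix()@M if lean else M
        q=Ro.from_matrix(M).as_quat(); q=[q[3],*q[:3]]
        out=[]
        for s,h in((.66,40),(.66,0),(.3,0)):
            pp=po.copy();pp[3]=s
            j=ctrl.inverse_kinematics(hinge2world(pp,(112,180,9+h))[0],q); out.append(None if j is None else np.round(j,2).tolist())
        c=M@T[:3,3]; print(tilt,lean,sgn,ax,"cam off in stand",(S.T@c).round(0),"cam fwd",(S.T@M@T[:3,2]).round(2),out[0],[o is not None for o in out])
```

```text
[[297.3, 0.0, 255.0], [0.0, 297.3, 193.1], [0.0, 0.0, 1.0]] [[1.0, -0.001, 0.001, 0.009], [-0.001, -0.323, 0.946, -141.641], [-0.0, -0.946, -0.323, 83.309], [0.0, 0.0, 0.0, 1.0]]
tool axes [[0.38, -0.0, 0.92], [-0.92, 0.0, 0.38], [-0.0, -1.0, -0.0]]
0 0 1 0 cam off in stand [  0.  83. 142.] cam fwd [ 0.   -0.32 -0.95] [-0.22, 0.15, 1.71, -0.0, 1.29, 0.01] [True, True, True]
0 0 1 2 cam off in stand [ 83.  -0. 142.] cam fwd [-0.32 -0.   -0.95] [-0.22, 0.15, 1.71, -0.0, 1.29, 1.58] [True, True, True]
0 0 -1 0 cam off in stand [ -0. -83. 142.] cam fwd [-0.    0.32 -0.95] None [False, False, False]
0 0 -1 2 cam off in stand [-83.   0. 142.] cam fwd [ 0.32  0.   -0.95] [-0.22, 0.15, 1.71, -0.0, 1.29, -1.56] [True, True, True]
0 0.3 1 0 cam off in stand [-42.  83. 135.] cam fwd [ 0.28 -0.32 -0.9 ] [-0.21, -0.02, 1.9, -0.01, 0.96, 0.02] [True, True, True]
0 0.3 1 2 cam off in stand [ 38.  -0. 160.] cam fwd [-0.03 -0.   -1.  ] [-0.21, -0.02, 1.9, -0.01, 0.96, 1.59] [True, True, True]
0 0.3 -1 0 cam off in stand [-42. -83. 135.] cam fwd [ 0.28  0.32 -0.9 ] None [False, False, False]
0 0.3 -1 
[... 3036 characters left out ...]
3, 2.81] [True, True, True]
0.4 0.3 -1 2 cam off in stand [-121.  -43.  102.] cam fwd [ 0.59  0.32 -0.74] [-0.4, -0.01, 1.92, 0.51, 1.03, -1.9] [True, True, True]
0.4 0.6 1 0 cam off in stand [-80.  31. 140.] cam fwd [ 0.53  0.01 -0.84] [-0.39, -0.14, 2.11, 0.68, 0.71, -0.46] [True, True, True]
0.4 0.6 1 2 cam off in stand [-11. -64. 151.] cam fwd [ 0.27  0.37 -0.89] [-0.39, -0.14, 2.11, 0.68, 0.71, 1.11] [True, True, True]
0.4 0.6 -1 0 cam off in stand [ -80. -122.   75.] cam fwd [ 0.53  0.6  -0.59] [-0.39, -0.14, 2.11, 0.68, 0.71, 2.68] [True, True, True]
0.4 0.6 -1 2 cam off in stand [-149.  -27.   64.] cam fwd [ 0.8   0.23 -0.55] [-0.39, -0.14, 2.11, 0.68, 0.71, -2.03] [True, True, True]
```

```bash
cat >> geo.py <<'E'
def tool(p,tilt,lean):  # lean>0 brings the camera out towards +x of the stand, looking back
    B=Ro.from_euler('z',p[2]).as_matrix()@Ro.from_euler('x',tilt).as_matrix()
    y=-B[:,2]; z=B[:,0]; M=np.c_[np.cross(y,z),y,z]
    M=Ro.from_rotvec(lean*B[:,1]).as_matrix()@M
    q=Ro.from_matrix(M).as_quat(); return [q[3],*q[:3]]
def wristcam(ob,T):
    w,x,y,z=ob["tcp_rot"]; R=Ro.from_quat([x,y,z,w]).as_matrix()
    return R@T[:3,:3], R@T[:3,3]+np.array(ob["tool_pos"])
def wproj(Rc,tc,K,X):
    c=(np.atleast_2d(X)-tc)@Rc; n=np.hypot(c[:,0],c[:,1]); th=np.arctan2(n,c[:,2])
    return np.c_[K[0,0]*th*c[:,0]/n+K[0,2],K[1,1]*th*c[:,1]/n+K[1,2]]
def wray(Rc,K,uv):
    d=(np.atleast_2d(uv)-K[:2,2])/[K[0,0],K[1,1]]; th=np.linalg.norm(d,axis=1,keepdims=True)
    return np.c_[np.sin(th)*d/th,np.cos(th)]@Rc.T
def on_plane(p,Rc,tc,K,uv,x=155.5):
    "hits of wrist pixels with stand plane x: returns [radius from hinge, angle]"
    d=Ro.from_euler('z',-p[2]).apply(wray(Rc,K,uv)); o=Ro.from_euler('z',-p[2]).apply(tc-[p[0],p[1],0])
    s=o+d*((x-o[0])/d[:,:1]); y=s[:,1]+95; z=s[:,2]-36; return np.c_[np.hypot(y,z),np.arctan2(z,y)]
E
python3 - <<'E'
from rig import ctrl
from geo import *
import cv2
p=np.load("pose.npy")
ctrl.set_gripper(0.0)
done=False
for lean in(.6,.45,.3,.15):
    q=tool(p,.2,lean); X=stand2world(p,(135,50,215))[0]
    j=ctrl.inverse_kinematics(X,q)
    print(lean,j)
    if j is not None: break
ctrl.move_pose(X,q); ctrl.sleep(.2)
o=ctrl.get_obs(); print(o['clock'],o['tool_pos'],o['wrist_force'],o['width'])
w=ctrl.capture("wrist"); cv2.imwrite("pics/w1.png",w["pixels"])
Rc,tc=wristcam(o,w["tool_from_camera"]); np.savez("w1.npz",Rc=Rc,tc=tc,K=w["K"])
for n in("pointer_tip","tab_nose","tab","corner_top"):print(n,ctrl.search_frame(w,n)[:2])
print(wproj(Rc,tc,w["K"],hinge2world(p,[(155.5,158,0),(83,149,9),(137,149,9),(137,209,9),(83,209,9)])).round(0).tolist())
v=w["pixels"].copy()
cv2.imwrite("pics/w1v.png",cv2.resize(v,(800,600),interpolation=3))
E
```

```text
0.6 [-0.23342976  0.53651164  1.25261176  0.17506631  1.95711011  1.51950895]
4.7667 [669.38797944 -59.13254824 215.15243403] [-0.430072   -0.54715887 -0.10031359] -0.0006982287843203173
pointer_tip [{'uv': [320.3, 190.9], 'confidence': 0.79}]
tab_nose [{'uv': [313.6, 89.2], 'confidence': 0.9}]
tab [{'uv': [315.9, 90.0], 'confidence': 0.63}, {'uv': [176.0, 210.9], 'confidence': 0.62}]
corner_top [{'uv': [329.5, 189.2], 'confidence': 0.69}]
[[309.0, 133.0], [312.0, 201.0], [323.0, 157.0], [245.0, 187.0], [247.0, 230.0]]
```

View pics/w1v.png

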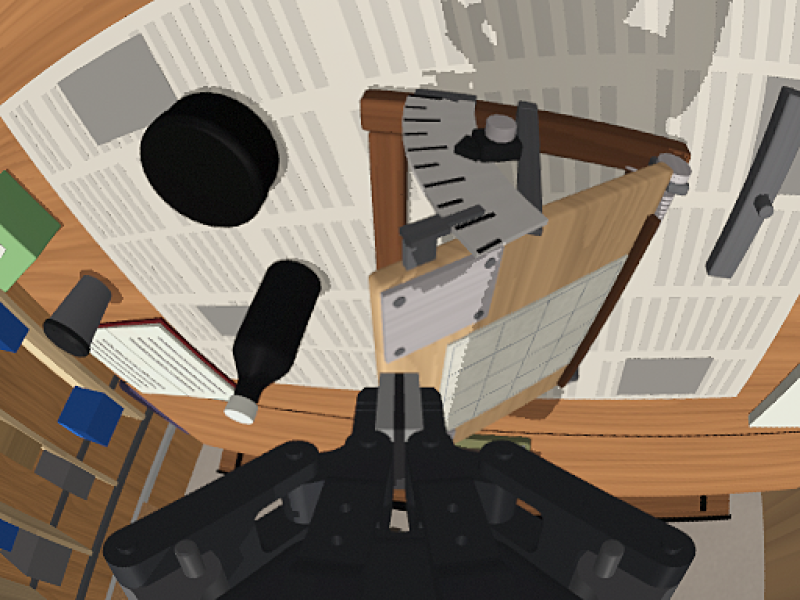

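The wrist view shows the pointer tip at (484,208), i.e. pixel (310,133), which matches the fit's prediction of (309,133). The tab's nose is at about (456,149), or (292,95). I'll zoom in once.

Run:
```python
from geo import *
import cv2
p=np.load("pose.npy"); d=np.load("w1.npz"); a=cv2.imread("pics/w1.png")[60:165,235:375]
v=cv2.resize(a,(800,600),interpolation=cv2.INTER_NEAREST); cv2.imwrite("pics/w1z.png",v)
print(on_plane(p,d["Rc"],d["tc"],d["K"],[(309.8,133.1),(291.8,95.4)]))
```

```text
[[157.62781603   0.66765881]
 [151.26752816   0.38346159]]
```

View pics/w1z.png

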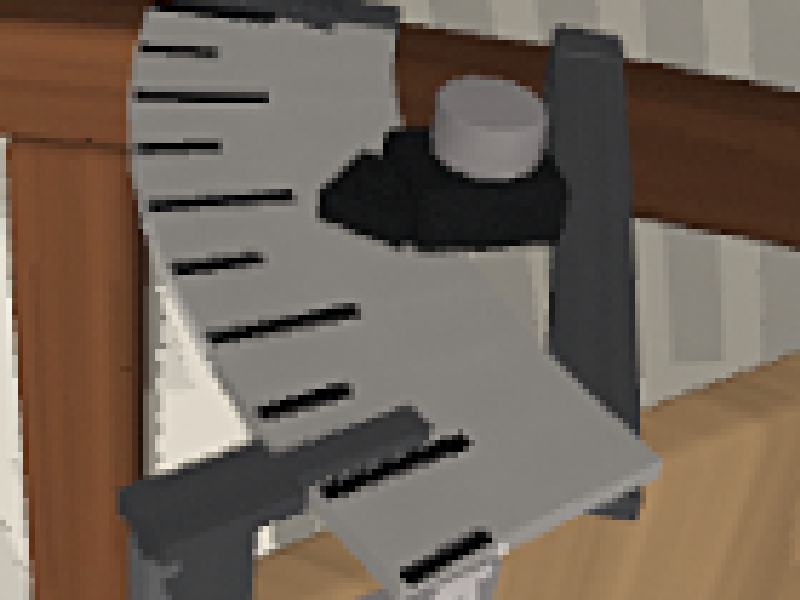

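The nose sits at zoom (322,202), which gives a tab angle of about 0.383 rad (22°), just above the 20° mark. The pointer reads 0.667. Next I'll touch the plate and press along the arc to about 0.43, then look again.

```bash
cat >> geo.py <<'E'
def press_pose(p,s,h,rel=.36,lean=.22):
    q=p.copy(); q[3]=s
    return hinge2world(q,(110,181,h))[0], tool(p,s-rel,lean)
E
python3 - <<'E'
from rig import ctrl
from geo import *
import cv2
p=np.load("pose.npy"); s0=.667
ctrl.line_to(*press_pose(p,s0,40),velocity=120)
hit=ctrl.line_to(*press_pose(p,s0,4),velocity=25,max_force=4)
o=ctrl.get_obs(); q=p.copy(); q[3]=s0
B=Ro.from_euler('z',p[2])*Ro.from_euler('x',s0)
h=B.inv().apply(np.array(o["tool_pos"])-hinge2world(q,(0,0,0))[0])
print("hit",hit,o['clock'],"tcp in hinge",h.round(1),o["wrist_force"])
if hit:
    for s in np.linspace(s0,.43,6)[1:]:
        X=press_pose(p,s,h[2]); ctrl.line_to(*X,velocity=40)
        o=ctrl.get_obs(); print(round(s,3),o["clock"],np.round(o["wrist_force"],1),(np.array(o["tool_pos"])-X[0]).round(1))
o=ctrl.get_obs(); w=ctrl.capture("wrist"); cv2.imwrite("pics/w2.png",w["pixels"])
Rc,tc=wristcam(o,w["tool_from_camera"]); np.savez("w2.npz",Rc=Rc,tc=tc,K=w["K"],h=h)
q[3]=.43; e=wproj(Rc,tc,w["K"],hinge2world(q,(155.5,158,0)))[0]; q[3]=.383; e2=wproj(Rc,tc,w["K"],hinge2world(q,(155.5,150,0)))[0]
print("expected tip,nose",e,e2)
c0,r0=int(e[0])-70,max(int(e[1])-60,0); print("crop",c0,r0)
cv2.imwrite("pics/w2z.png",cv2.resize(w["pixels"][r0:r0+105,c0:c0+140],(800,600),interpolation=cv2.INTER_NEAREST))
E
```

```text
hit True 6.5833 tcp in hinge [109.8 180.9  14. ] [-0.06288071 -1.08315383  3.33000743]
0.62 6.9333 [-2.1 -3.3  4.8] [-0.1 -0.5  0.8]
0.572 7.3 [-2.2 -0.8  4.6] [-0.1 -0.3  0.7]
0.525 7.6667 [-2.3 -1.8  5.3] [-0.1 -0.3  0.8]
0.477 8.0333 [-2.  -1.9  5.8] [-0.1 -0.2  0.9]
0.43 8.4 [-2.6 -1.2  5.6] [-0.1 -0.1  1. ]
expected tip,nose [285.95755373 160.74868905] [293.5260332  153.61798342]
crop 215 100
```

View pics/w2z.png

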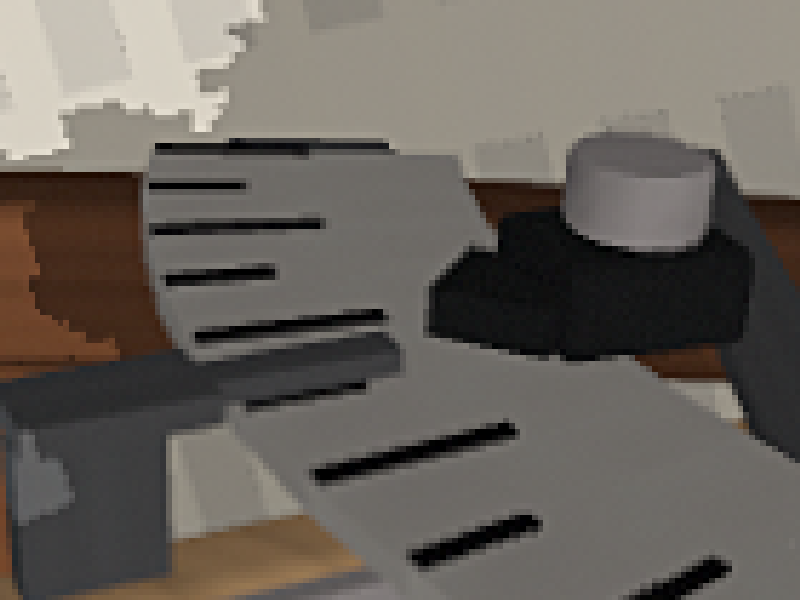

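The crop shows the tip centre at about (400,354), pixel (285,162), and the nose at about (430,310), pixel (290.3,154.2). The pointer is a little above the tab, as intended.

Run:
```python
from geo import *
p=np.load("pose.npy"); d=np.load("w2.npz")
print(on_plane(p,d["Rc"],d["tc"],d["K"],[(285,162),(290.3,154.2),(290.3,149.9),(290.3,158.6)]))
```

```text
[[159.16205798   0.43769179]
 [152.08301158   0.38445223]
 [149.66932504   0.34696043]
 [154.58598087   0.41921854]]
```

Both views agree on the tab, at 0.383 and 0.384. I'll press to about 0.38 allowing for lag, hold, look, let go and look again.

Run:
```python
from rig import ctrl
from geo import *
import cv2
p=np.load("pose.npy"); d=np.load("w2.npz"); h=d["h"][2]
for s in (.40,.374): ctrl.line_to(*press_pose(p,s,h),velocity=25)
ctrl.sleep(.4); o=ctrl.get_obs(); print(o["clock"],o["wrist_force"],(np.array(o["tool_pos"])-press_pose(p,.374,h)[0]).round(2))
q=p.copy();q[3]=.383
def look(n):
    o=ctrl.get_obs(); w=ctrl.capture("wrist"); Rc,tc=wristcam(o,w["tool_from_camera"]); np.savez(n+".npz",Rc=Rc,tc=tc,K=w["K"])
    e=wproj(Rc,tc,w["K"],hinge2world(q,(155.5,154,0)))[0]; c0,r0=int(e[0])-70,max(int(e[1])-52,0); print(n,"crop",c0,r0,"expected tip,nose",wproj(Rc,tc,w["K"],hinge2world(q,[(155.5,158,0),(155.5,150,0)])).round(1).tolist())
    return cv2.resize(w["pixels"][r0:r0+105,c0:c0+140],(800,600),interpolation=cv2.INTER_NEAREST)
cv2.imwrite("pics/w3z.png",look("w3"))
ctrl.line_to(*press_pose(p,.374,h+12),velocity=40)
ctrl.line_to(*press_pose(p,.374,h+70),velocity=120)
X=stand2world(p,(135,50,215))[0]; ctrl.line_to(X,tool(p,.2,.6),velocity=120); ctrl.sleep(.2)
cv2.imwrite("pics/w4z.png",look("w4"))
o=ctrl.get_obs(); print(o["clock"],o["wrist_force"])
```

```text
9.5583 [-3.62913033 -1.05369545  8.06877428] [-0.1  -0.23  1.52]
w3 crop 223 108 expected tip,nose [[286.8, 161.4], [300.0, 159.3]]
w4 crop 220 42 expected tip,nose [[285.1, 95.1], [295.2, 94.3]]
11.5167 [-0.97224964  0.16384923  0.9706165 ]
```

View pics/w3z.png

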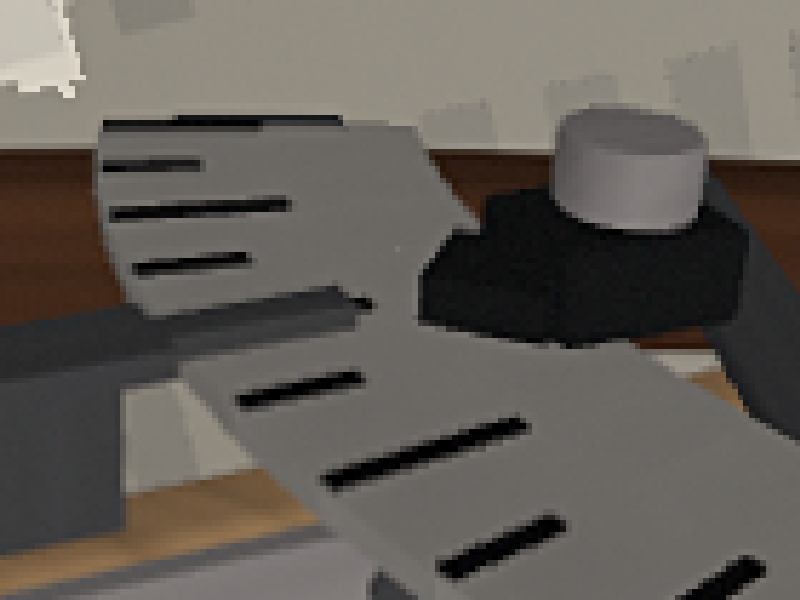

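View pics/w4z.png

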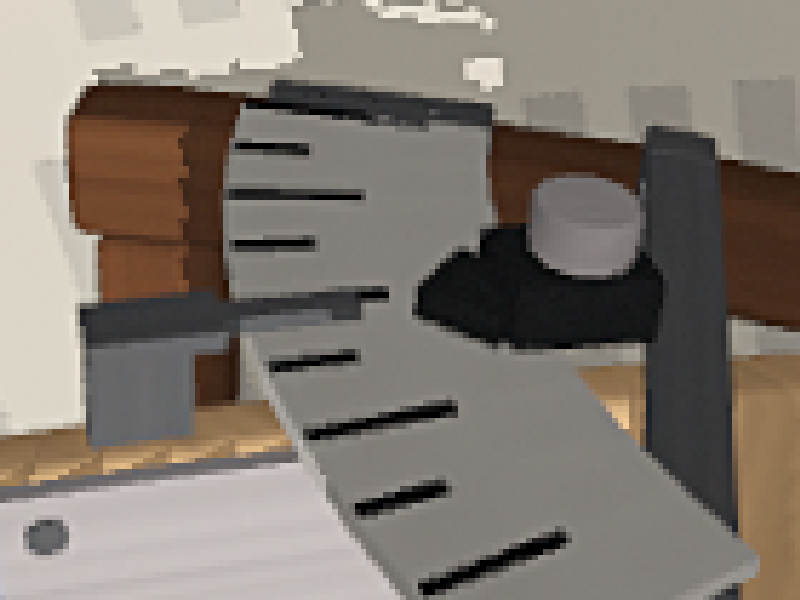

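After release, the tip centre is at (360,305) and the nose at (417,299). They look level, and I'll quantify that.

Run:
```python
from geo import *
p=np.load("pose.npy")
for n,c,uv in(("w3",(223,108),[(360,312),(420,296)]),("w4",(220,42),[(360,305),(417,299),(417,285),(417,312)])):
    d=np.load(n+".npz"); a=on_plane(p,d["Rc"],d["tc"],d["K"],np.array(uv)*.175+c); print(n,a.round(3).tolist(),"gap mm",158*(a[0,1]-a[1:,1]))
```

```text
w3 [[159.034, 0.39], [152.143, 0.383]] gap mm [1.166532]
w4 [[159.66, 0.384], [151.723, 0.382], [150.812, 0.36], [152.61, 0.401]] gap mm [ 0.33587888  3.80107885 -2.76975077]
```

Run:
```python
from rig import ctrl
print(ctrl.finish_job(), ctrl.get_obs()["clock"])
```

```text
the job is handed in; nothing more can be done
the job is handed in; nothing more can be done
```

The slope is set and the job is handed in. With the gripper shut, I pressed the corner plate beside the scale down along the board's arc, from about 0.67 rad to about 0.38 rad. I held it there for 0.4 s at about 8–9 N on the wrist, then lifted the fingers clear.

- **Pointer against tab:** after release the pointer read 0.384 rad and the tab's nose 0.382 rad, a gap of about 0.3 mm. Picking the nose's pixel differently moves that by 3–4 mm, still inside the 7 mm allowed.
- **While pressing:** the gap measured about 1.2 mm above the nose, and I never saw the pointer past the tab by anything near 10 mm.
- **Tab:** it read 0.382–0.384 rad in all four wrist pictures, before and after, so it did not shift.
- **Time:** the clock was at about 11.5 s at the last check, with the arm clear of the board.
- **Not checked:** I did not take a final picture of the ink bottle, inkstone and paperweight. The arm stayed well away from them. The sheet's corners fitted the board model 2–4 px worse than the plates', but the slope agreed with the close-up.

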